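# Sweep counted buffer tablets into the tray's trough and shut its cover

## Task

The buffer tablets have been counted out on the blue counting tray. Take the white hand scraper from the peg rack and sweep every tablet off the platform into the tray's trough without touching a tablet with the fingers, stand the scraper back in its slot in the rack, and fold the trough cover fully shut. Leave the glass plates and everything else on the bench where they are.

Things in the scene. Friction and masses are not known exactly. Their poses are not given: they have to be found in the camera images.
- tray: Blue plastic tablet counting tray, fixed on the bench, 176 (its x) x 212 (its y) x 46 mm high. Origin: centre of its underside, z up. A flat platform fills most of it; along its left (+y) side runs a sunk trough. 4 mm thick rims, top at z = 46 mm, stand all round, at x = -86 and 86 and y = -104 and 104 mm. A thin spout sticks out 20 mm from the trough's near end.
- platform (a point): Centre of the tray platform's top face, at x 0, y -26, z 32 mm of the tray; axes as the tray's. The platform spans x -84..84 and y -102..50 mm of the tray, rimmed on three sides. Nothing stands between platform and trough: what is pushed over the platform's edge at y = 50 falls in.
- trough (a point): Centre of the trough's floor, at x 0, y 76, z 4 mm of the tray; axes as the tray's. The trough spans x -84..84 and y 50..102 mm of the tray, floor 28 mm below the platform.
- cover (a joint): Hinge of the blue trough cover, rad: 0 = shut, lying flat over the trough; grows as it swings up and outward (pi/2 = standing upright, 1.95 = stop, leaning outward). Stiff friction hinge (about 0.035 N m, some 1 N at the free edge): it stays at any angle.
- cover_hinge (a point): Middle of the cover's hinge axis, along the tray's x at y 106, z 48 mm of the tray. The frame turns with the cover. Shut, the cover's plate (176 mm along the hinge, 3 mm thick) reaches 57 mm from the hinge to the tray's -y, upper face 3 mm above the axis; at its free edge a 12 mm lip turns down and a thumb tab 40 mm wide sticks out 11 mm further in the middle.
- cover_edge (a point): Middle of the cover's free edge, on its upper (outer) face, 57 mm from the hinge axis; the thumb tab goes on beyond it.
- tablet0: White buffer tablet, a disc 24 mm in diameter and 12 mm thick, 10 g, lying flat on the tray's platform. Origin: its centre.
- tablet1: White buffer tablet, a disc 24 mm in diameter and 12 mm thick, 10 g, lying flat on the tray's platform. Origin: its centre.
- tablet2: White buffer tablet, a disc 24 mm in diameter and 12 mm thick, 10 g, lying flat on the tray's platform. Origin: its centre.
- tablet3: White buffer tablet, a disc 24 mm in diameter and 12 mm thick, 10 g, lying flat on the tray's platform. Origin: its centre.
- tablet4: White buffer tablet, a disc 24 mm in diameter and 12 mm thick, 10 g, lying flat on the tray's platform. Origin: its centre.
- tablet5: White buffer tablet, a disc 24 mm in diameter and 12 mm thick, 10 g, lying flat on the tray's platform. Origin: its centre.
- tablet6: White buffer tablet, a disc 24 mm in diameter and 12 mm thick, 10 g, lying flat on the tray's platform. Origin: its centre.
- scraper: White plastic hand scraper standing on edge in the rack, 100 mm wide (its x), 110 mm high (its z), 90 g. Origin: middle of the blade's lower edge. Blade 5 mm thick (its y); from 80 to 110 mm up, a handle bar 100 mm long and 20 mm thick with flat sides, to be gripped across its thickness from above. It leans up to 0.1 rad in its loose slot.
- rack: White peg drying rack fixed on the bench: base plate 120 (its x) x 150 (its y) x 8 mm, three slots along x at y = -50, 0 and 50 mm, for the scraper and two glass plates in any order. Origin: centre of its underside, z up. Each slot is 9 mm wide, between pairs of 8 mm pegs at x = -35 and 35 mm rising from z = 8 to 58 mm with tapered tips.
- plate0: Glass gel plate 100 x 4 x 73 mm high standing in another slot of the rack, not needed. Origin: middle of its lower edge.
- plate1: Second glass gel plate, like plate0.
- jar: White closed tablet jar 68 mm in diameter and 105 mm high, standing on the bench, not needed. Origin: centre of its underside.
- reagent: Amber reagent bottle 60 mm in diameter and 125 mm high, not needed. Origin: centre of its underside.
- desiccant: Small white desiccant canister 20 mm in diameter and 30 mm high, standing on the bench left of the tray, not needed. Origin: centre of its underside.
- scissors: Scissors with black handles, 190 mm long and 10 mm high, lying on the bench beyond the tray, not needed. Origin: below the pivot.
Mind the look-alikes: they are no part of the job. Of the things like the scraper, leave any that is orange, purple or red; of the rest the smaller one is meant.

How it is judged:
At the end, for the whole second after the job is handed in: All seven tablets lie in the trough (centres past the platform's edge, under z = 44 mm of the tray), the scraper stands at rest in a rack slot (down to within 8 mm, within 30 mm of the rack's middle lengthwise, leaning under 0.25 rad), and the cover is shut to within 0.08 rad (y of tablet0 in the frame of tray between 0.05 and 0.102 m and z of each of tablet0, tablet1, tablet2, tablet3, tablet4, tablet5, tablet6 in the frame of tray below 0.044 m and x of tablet0 in the frame of tray between -0.084 and 0.084 m and y of tablet1 in the frame of tray between 0.05 and 0.102 m and x of tablet1 in the frame of tray between -0.084 and 0.084 m and y of tablet2 in the frame of tray between 0.05 and 0.102 m and x of tablet2 in the frame of tray between -0.084 and 0.084 m and y of tablet3 in the frame of tray between 0.05 and 0.102 m and x of tablet3 in the frame of tray between -0.084 and 0.084 m and y of tablet4 in the frame of tray between 0.05 and 0.102 m and x of tablet4 in the frame of tray between -0.084 and 0.084 m and y of tablet5 in the frame of tray between 0.05 and 0.102 m and x of tablet5 in the frame of tray between -0.084 and 0.084 m and y of tablet6 in the frame of tray between 0.05 and 0.102 m and x of tablet6 in the frame of tray between -0.084 and 0.084 m and x of scraper in the frame of rack between -0.03 and 0.03 m and y of scraper in the frame of rack between -0.06 and 0.06 m and z of scraper in the frame of rack below 0.016 m and angle between scraper's own z axis and vertical below 0.25 rad and linear speed of scraper below 0.02 m/s and value of joint cover below 0.08 rad); the robot touches nothing.
It fails at once if the fingers touch a tablet (contact force between the fingers and tablet0 above 0.2 N or contact force between the fingers and tablet1 above 0.2 N or contact force between the fingers and tablet2 above 0.2 N or contact force between the fingers and tablet3 above 0.2 N or contact force between the fingers and tablet4 above 0.2 N or contact force between the fingers and tablet5 above 0.2 N or contact force between the fingers and tablet6 above 0.2 N).
It fails at once if a bystander (jar, reagent bottle, desiccant canister, scissors or a glass plate) is shifted by more than 30 mm (distance of any of jar, reagent, desiccant, scissors, plate0, plate1 from where it was at the start of the episode above 0.03 m).
It also fails if it takes over 64 s, if anything falls off the work surface, if the arm or the gripper's body presses on something with over 40 N, if the wrist force passes 120 N, or if a joint passes its speed limit or range.

## Robot

A 7-joint arm with a two-finger parallel gripper is mounted at the origin on the work surface. World frame = base frame: x ahead of the robot, y to its left, z up, the work surface at z = 0. Lengths are in m, angles in rad, forces in N, time in s.
With the tool pointing down it reaches from about 0.425 to 0.875 m from the base axis. Payload 4.7 kg.
Tool frame: the origin (TCP) lies midway between the tips of the shut fingers; the grasp point (between the pads) lies 19 mm behind it; z points along the fingers, y is the line along which they close (so a half turn about z gives the same grasp; the last joint's range is limited). The gripper opens to 87 mm and grips with 3 to 60 N. Pads are 19 mm wide; open, the fingers measure 117 mm over their backs; the gripper's body (75 mm by 190 mm) begins 51 mm behind the grasp point.
Start: joints at [1.115, 0.321, -0.07, 1.45, 0.023, 1.371, -0.057], TCP at [0.294, -0.58, 0.185] pointing down, gripper open.
Joint ranges: [-2.86, 2.86], [-0.3, 2.09], [-1.38, 1.24], [0.06, 2.45], [-1.56, 4.7], [0.09, 2.05], [-2.69, 2.69]. Speed limits (rad/s): [2.57, 2.57, 3.14, 3.14, 3.14, 3.14, 3.14].

## Interface

Orientations are given as a rotation vector (axis times angle).
In Python, from bench import ctrl gives the robot as it stands. The module is installed in compiled form; this text tells all that it offers.
- The arm moves only by the tool carry_out, never from a script. Its argument "steps" is a list of rows, each a list of 7 numbers: the turn, a rotation vector about the world's x, y, z in degrees, then the shift along the world's x, y, z in cm, then the opening, from 0 (shut) to 1 (fully open). A call has 1 to 12 rows; each row is the pose to reach, as a shift and turn from the pose commanded when the call began; what a row does not reach only later rows make up. A row lasts 1/10 s, in which the tool goes at most 50 mm and 8.59 degrees, less where a joint would pass 70% of its speed; a pose out of reach is approached as far as the arm can. A call with a gripper value outside its range is refused whole. The fingers move at their own pace and stop on an object; "squeeze" is the grip in N (left out, the last holds). Time passes only in rows, so rows that repeat a pose let the fingers close. It gives the time, the measured TCP pose, the force, the opening and the grip force at its end, in the units of the state.
- ctrl.get_state(): the state, without advancing time (a new reading comes with each control period).
- ctrl.get_image(name): name is "scene" or "top"; returns a dict with "pixels" (400x640x3 uint8, red, green, blue), "camera_matrix" (3x3 intrinsics, pixels), "k1" (the pictures are not rectified: a ray, as slopes to the right and down, at radius r is drawn at 1 + k1 r^2 times it, then the intrinsics apply), "cam_to_world" (4x4, takes a point from camera to world coordinates). Camera axes: x right, y down, z forward; pixel columns grow to the right and rows downward; lengths in m; the calibration is good to about 2 mm. A picture is of the moment at which its call begins. There is no depth.
- ctrl.close_job(): hands the job in; it is judged then, once.
The state is a dict: "time": time; "joint_positions": joint angles; "qd": joint speeds; "joint_torque": joint torques, N m; "position": TCP position; "tool_rot": TCP orientation; "ft_force": force on the tool from outside, world axes, zero at the start; "torque": the same for the moment, N m; "grip_width": opening from 0.0 (shut) to 1.0 (fully open); "grip_force": force on a finger pad.
Only numpy, scipy, OpenCV 4.12 (cv2) and the standard library are available. Lean on these libraries where they do the work, as an engineer would, in place of code of your own. Each camera call takes 0.05 s, during which the arm holds its last target. There are 200 camera calls.

## Working session

There is one attempt and no reset: what is moved stays moved. The work goes in short steps, Python scripts to look and compute and a tool call to move; the robot and the scene stay as the last step left them, time stands still between calls to the robot, and variables do not carry over. Pictures are saved under pics/ and viewed, at most 10 in all, crops included, and the job is handed in when it is done.

Besides the shell and the picture viewer there is one more tool, called after "Emit:" as name([rows], argument=value, ...), one row to a line, values as JSON. carry_out: Moves the arm, as the interface text tells. Its arguments: {"type":"object","properties":{"steps":{"type":"array","items":{"type":"array","items":{"type":"number"}}},"squeeze":{"type":"number"}},"required":["steps"]}

```bash
mkdir -p pics; cat > h.py <<'E'
import numpy as np, cv2
from bench import ctrl
def grab(n,save=None):
    d=ctrl.get_image(n)
    if save: cv2.imwrite('pics/'+save,cv2.cvtColor(d['pixels'],cv2.COLOR_RGB2BGR))
    return d
def ray(d,uv):
    K=np.array(d['camera_matrix']);T=np.array(d['cam_to_world'])
    uv=np.atleast_2d(np.float64(uv))
    p=cv2.undistortPoints(uv[:,None],K,np.array([d['k1'],0,0,0.]),None)[:,0] if 1 else 0
    r=np.c_[p,np.ones(len(p))]@T[:3,:3].T
    return T[:3,3],r
def onz(d,uv,z):
    o,r=ray(d,uv); return o+r*((z-o[2])/r[:,2])[:,None]
def proj(d,P):
    K=np.array(d['camera_matrix']);T=np.linalg.inv(np.array(d['cam_to_world']))
    c=np.atleast_2d(P)@T[:3,:3].T+T[:3,3]
    return cv2.projectPoints(c[:,None],np.zeros(3),np.zeros(3),K,np.array([d['k1'],0,0,0.]))[0][:,0]
E
python3 - <<'E'
from h import *
for n in('scene','top'):
    d=grab(n,n+'0.png');print(n,d['camera_matrix'],d['k1'],np.round(d['cam_to_world'],3))
print(ctrl.get_state())
E
```

```text
scene [[484.83321816   0.         324.13380138]
 [  0.         484.83321816 204.81089995]
 [  0.           0.           1.        ]] 0.0187431315017009 [[-0.388  0.623 -0.679  1.48 ]
 [ 0.921  0.276 -0.274  0.309]
 [ 0.017 -0.732 -0.681  0.98 ]
 [ 0.     0.     0.     1.   ]]
top [[437.43856928   0.         318.66527676]
 [  0.         437.43856928 195.07555016]
 [  0.           0.           1.        ]] -0.0778216553074043 [[-0.012 -0.998  0.069  0.457]
 [-1.     0.012 -0.005 -0.034]
 [ 0.005 -0.069 -0.998  1.593]
 [ 0.     0.     0.     1.   ]]
{'time': 0.1, 'joint_positions': array([ 1.11507793,  0.32174236, -0.07005836,  1.45151715,  0.02261306,
        1.37082562, -0.05689139]), 'qd': array([-2.17827246e-03, -2.05869754e-03, -9.00107537e-05, -3.23554683e-03,
       -1.36282955e-03, -3.65970559e-04,  3.17383085e-04]), 'joint_torque': array([ 6.11327887e-04, -4.92571592e+01, -4.05252026e-01, -3.13398278e+01,
       -6.40340941e-02,  3.94980947e-02,  8.22200718e-05]), 'position': array([ 0.2939548 , -0.57911412,  0.18399298]), 'tool_rot': array([-3.05372090e+00, -7.30861401e-01,  7.96388419e-04]), 'ft_force': array([-0.38573921, -0.07338529,  0.85986572]), 'torque': array([-0.01842706,  0.03809755, -0.00281186]), 'grip_force': 0.0, 'grip_width': 0.9973747797958958}
```

View pics/scene0.png

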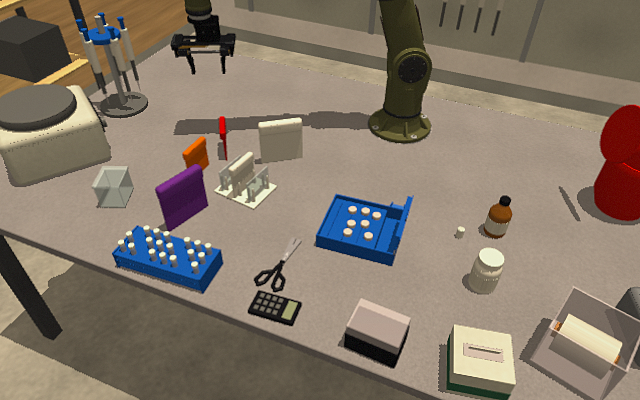

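View pics/top0.png

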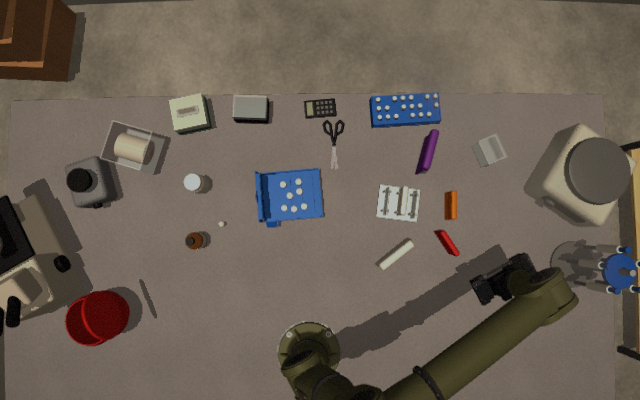

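The scene image shows these scraper-like things:
- White in the rack: scene (240,168), top (404,200).
- Larger white, standing on the bench: scene (280,140), top (396,253).
- Orange: top (451,205). Purple: top (428,150). Red: top (447,242).

I choose the smaller white one in the rack and will check it in a close crop.

```bash
python3 - <<'E'
from h import *
import cv2
s=cv2.imread('pics/scene0.png');t=cv2.imread('pics/top0.png')
a=cv2.resize(s[110:215,205:310],(400,400),interpolation=cv2.INTER_CUBIC)
b=cv2.resize(t[175:275,365:465],(400,400),interpolation=cv2.INTER_CUBIC)
c=cv2.resize(t[160:235,245:335],(480,400)[::1],interpolation=cv2.INTER_CUBIC)
cv2.imwrite('pics/c1.png',np.hstack([a,b]));
c=cv2.resize(t[160:235,245:335],(720,600),interpolation=cv2.INTER_CUBIC)
cv2.imwrite('pics/c2.png',c)
E
```

```text
(no output)
```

View pics/c1.png

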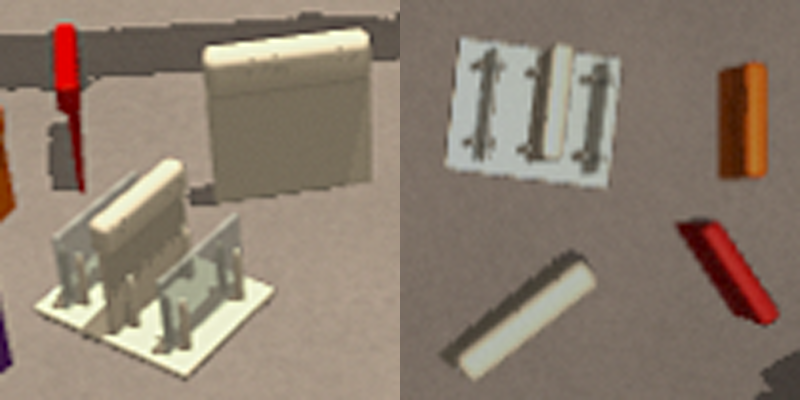

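View pics/c2.png

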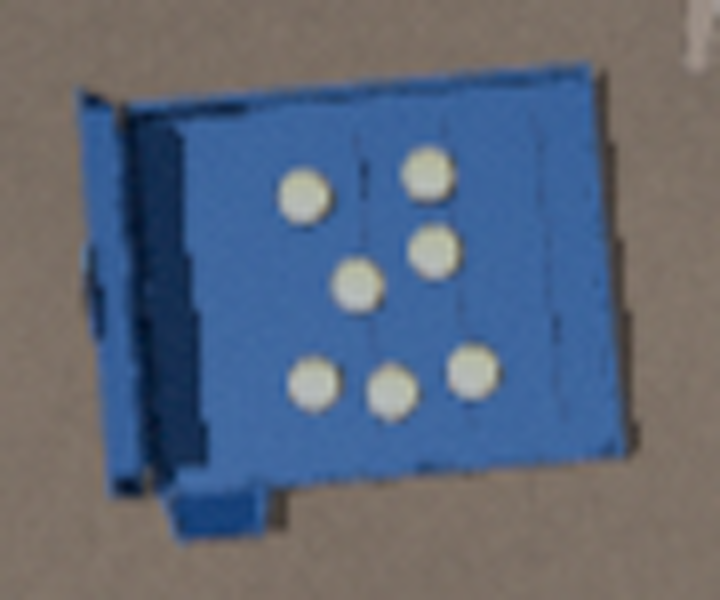

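Crop c1 (left scene, right top) shows the smaller white scraper in the rack's middle slot, with glass plates either side of it. The free-standing one is wider. Crop c2 shows the tray with its trough on the left, the cover leaning open and seven tablets.

```bash
cat >> h.py <<'E'
def fit(L,W):  # 2D rigid L->W
    L=np.float64(L)[:,:2];W=np.float64(W)[:,:2];a=L-L.mean(0);b=W-W.mean(0)
    th=np.arctan2((a[:,0]*b[:,1]-a[:,1]*b[:,0]).sum(),(a*b).sum())
    R=np.array([[np.cos(th),-np.sin(th)],[np.sin(th),np.cos(th)]]);t=W.mean(0)-R@L.mean(0)
    return th,R,t,np.linalg.norm(L@R.T+t-W,axis=1)
E
python3 - <<'E'
from h import *
np.set_printoptions(precision=4,suppress=True)
t=grab('top');s=grab('scene')
c1=lambda p:np.array([365,175])+(np.float64(p)-[400,0]+.5)/4-.5
c1s=lambda p:np.array([205,110])+(np.float64(p)+.5)/(400/105)-.5
c2=lambda p:np.array([245,160])+(np.float64(p)+.5)/8-.5
# tray rim corners
W=onz(t,c2([[592,65],[630,455],[125,103],[155,492]]),.046);print('tray',W)
th,R,o,e=fit([[.088,-.106],[-.088,-.106],[.088,.106],[-.088,.106]],W);print(th,o,e)
np.savez('tray.npz',th=th,o=o)
# tablets
m=cv2.inRange(t['pixels'],(150,150,120),(255,255,255));n,l,st,c=cv2.connectedComponentsWithStats(m)
for i in range(1,n):
    if 270<c[i][0]<320 and 170<c[i][1]<220 and st[i][4]>15:
        w=onz(t,c[i],.044)[0,:2];print('tab',c[i],R.T@(w-o),w)
# rack
W=onz(t,c1([[461,38],[622,58],[607,188],[446,166]]),.008);print('rack',W)
th2,R2,o2,e2=fit([[.06,.075],[.06,-.075],[-.06,-.075],[-.06,.075]],W);print(th2,o2,e2)
np.savez('rack.npz',th=th2,o=o2)
H=onz(t,c1([[555,42],[574,46],[562,160],[541,155]]),.116);print('handle',H,'rackframe',(H[:,:2]-o2)@R2,H.mean(0))
B=onz(t,c1([[458,364],[477,380],[598,280],[578,260]]),.12);print('big',B)
print('scene handle ends',onz(s,c1s([[98,228],[178,163]]),.118), proj(s,H))
E
```

```text
tray [[ 0.661  -0.0437  0.046 ]
 [ 0.4874 -0.0584  0.046 ]
 [ 0.6466  0.1643  0.046 ]
 [ 0.4735  0.1516  0.046 ]]
0.0722793949434158 [0.5671 0.0534] [0.0026 0.0004 0.0014 0.0022]
tab [298.     181.2917] [ 0.0445 -0.0267] [0.6134 0.03  ]
tab [282.5 184. ] [0.0395 0.029 ] [0.6044 0.0852]
tab [298.6  190.96] [ 0.0099 -0.0261] [0.5789 0.0282]
tab [289.125  195.1667] [-0.0022  0.0087] [0.5643 0.0619]
tab [283.7407 207.5926] [-0.0446  0.0312] [0.5204 0.0814]
tab [303.5 206. ] [-0.0448 -0.039 ] [0.5253 0.0113]
tab [293.4  208.56] [-0.0509 -0.0026] [0.5166 0.0472]
rack [[ 0.6033 -0.2668  0.008 ]
 [ 0.5833 -0.4142  0.008 ]
 [ 0.4649 -0.3972  0.008 ]
 [ 0.4869 -0.2506  0.008 ]]
-0.1412271472085765 [ 0.5346 -0.3322] [0.0013 0.0007 0.0009 0.0016]
handle [[ 0.589  -0.3312  0.116 ]
 [ 0.5854 -0.3474  0.116 ]
 [ 0.4886 -0.3347  0.116 ]
 [ 0.4931 -0.3169  0.116 ]] rackframe [[ 0.0537  0.0086]
 [ 0.0524 -0.0079]
 [-0.0452 -0.0089]
 [-0.0433  0.0094]] [ 0.539  -0.3325  0.116 ]
big [[ 0.3187 -0.2423  0.12  ]
 [ 0.3051 -0.258   0.12  ]
 [ 0.3871 -0.362   0.12  ]
 [ 0.4041 -0.3454  0.12  ]]
scene handle ends [[ 0.5935 -0.3346  0.118 ]
 [ 0.4995 -0.3199  0.118 ]] [[232.3323 169.4154]
 [228.0136 167.2231]
 [248.8304 149.6983]
 [253.3954 152.0091]]
```

Emit:
carry_out([
  [0,0,0,0,0,4,0.5],
  [0,0,-5,3,3,7,0.5],
  [0,0,-10,6,6,7,0.5],
  [0,0,-15,9,9,7,0.5],
  [0,0,-20,12,12,7,0.5],
  [0,0,-25,15,15,7,0.5],
  [0,0,-30,18,18,7,0.5],
  [0,0,-35,21,21.5,7,0.5],
  [0,0,-35,24.5,24.7,7,0.5],
  [0,0,-35,24.5,24.7,7,0.5],
  [0,0,-35,24.5,24.7,5,0.5],
  [0,0,-35,24.5,24.7,2,0.5],
], squeeze=40)

```text
time: 1.4
position: [0.5407, -0.3329, 0.2062]
tool_rot: [3.132, -0.219, 0.006]
ft_force: [-0.4, -0.6, -0.7]
grip_width: 0.502
grip_force: 0.0
```

Emit:
carry_out([
  [0,0,0,0,0,-3,0.5],
  [0,0,0,0,0,-6,0.5],
  [0,0,0,0,0,-8,0.5],
  [0,0,0,0,0,-9.5,0.5],
  [0,0,0,0,0,-10.5,0.5],
  [0,0,0,0,0,-11.3,0.5],
  [0,0,0,0,0,-11.3,0.5],
  [0,0,0,0,0,-11.3,0.4],
  [0,0,0,0,0,-11.3,0.3],
  [0,0,0,0,0,-11.3,0.15],
  [0,0,0,0,0,-11.3,0],
  [0,0,0,0,0,-11.3,0],
])

```text
time: 2.6
position: [0.5394, -0.3327, 0.0923]
tool_rot: [3.133, -0.221, 0.001]
ft_force: [-0.5, 0.7, -0.4]
grip_width: 0.131
grip_force: 0.0
```

Emit:
carry_out([
  [0,0,0,0,0,0,0],
  [0,0,0,0,0,0,0],
  [0,0,0,0,0,0,0],
  [0,0,0,0,0,0,0],
])

```text
time: 3.0
position: [0.5392, -0.3326, 0.092]
tool_rot: [3.134, -0.221, -0.0]
ft_force: [-0.2, -0.5, -0.2]
grip_width: 0.004
grip_force: 0.0
```

The fingers shut on nothing, so I'll look.

```bash
python3 - <<'E'
from h import *
s=grab('scene');t=grab('top')
a=cv2.resize(s['pixels'][90:215,190:315],(400,400),interpolation=cv2.INTER_CUBIC)
b=cv2.resize(t['pixels'][160:260,350:450],(400,400),interpolation=cv2.INTER_CUBIC)
cv2.imwrite('pics/c3.png',np.hstack([a,b])[:,:,::-1])
p=ctrl.get_state()['position'];print(p,proj(s,p),proj(t,p))
E
```

```text
[ 0.53925113 -0.33259488  0.09197976] [[241.63392347 165.97231867]] [[402.76466091 200.10859933]]
```

View pics/c3.png

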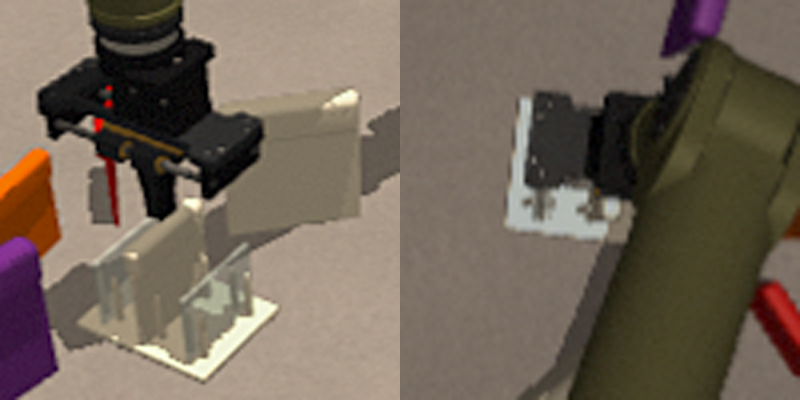

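The crop shows the handle at crop-left (165,228), unmoved, with the fingertip ending at (165,215). I'll check by projection whether the fingers are above the handle or behind it.

```bash
python3 - <<'E'
from h import *
np.set_printoptions(precision=1,suppress=True)
s=grab('scene');st=ctrl.get_state();p=st['position']
R=cv2.Rodrigues(st['tool_rot'])[0]
f=lambda q:((proj(s,np.float64(q)@R.T+p)-[190,90])*3.2)
print('body corners',f([[a,b,-.07] for a in(-.0375,.0375) for b in(-.095,.095)]))
print('axis',f([[0,0,z] for z in(-.07,-.04,-.03,-.02,-.01,0)]))
# triangulate handle ends (top-face, far=+x end,  -x end)
t0=None
import numpy as np
T=grab('top')
def tri(ut,us):
    o1,r1=ray(T,ut);o2,r2=ray(s,us);A=np.c_[r1[0],-r2[0]];k=np.linalg.lstsq(A,o2-o1,rcond=None)[0]
    a=o1+r1[0]*k[0];b=o2+r2[0]*k[1];return (a+b)/2*1000,np.linalg.norm(a-b)*1000
c1=lambda p:np.array([365,175])+(np.float64(p)-[400,0]+.5)/4-.5
c1s=lambda p:np.array([205,110])+(np.float64(p)+.5)/(400/105)-.5
# +x end appears lower-left in scene
print(tri(c1([564,44]),c1s([98,228])),tri(c1([551,157]),c1s([178,163])))
# bigger scraper ends
print(tri(c1([467,372]),c1s([368,33])),tri(c1([588,270]),c1s([206,44])))
i=cv2.resize(s['pixels'][130:190,215:275],(600,600),interpolation=cv2.INTER_CUBIC);cv2.imwrite('pics/c4.png',i[:,:,::-1])
E
```

```text
body corners [[270.2 193.7]
 [100.8 127.6]
 [218.9 238.7]
 [ 46.2 168. ]]
axis [[157.4 180.8]
 [160.8 208. ]
 [161.9 216.9]
 [163.1 225.7]
 [164.2 234.5]
 [165.3 243.1]]
(array([ 587.4, -339.4,  112. ]), np.float64(0.5912767982094138)) (array([ 491.1, -325.9,  110.5]), np.float64(1.1078706659535635))
(array([ 314.2, -244.9,  146.5]), np.float64(1.9499666406125198)) (array([ 397.5, -346.4,  157.9]), np.float64(1.787811678008117))
```

View pics/c4.png

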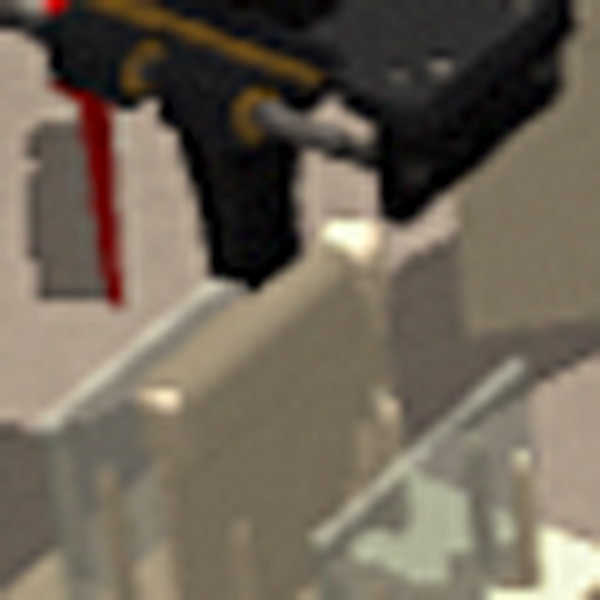

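The finger's lower left corner, at c4 (215,275), has bench visible below it. So the tips are still about 25 mm above where the reading puts them, over the handle. I'll raise, open, go 25 mm deeper while watching the force, and close.

Emit:
carry_out([
  [0,0,0,0,0,3,0.3],
  [0,0,0,0,0,5,0.55],
  [0,0,0,0,0,5,0.55],
  [0,0,0,0,0,5,0.55],
  [0,0,0,0,0,5,0.55],
])

```text
time: 3.7
position: [0.5385, -0.3322, 0.1406]
tool_rot: [-3.133, 0.221, 0.003]
ft_force: [0.7, 0.7, 0.9]
grip_width: 0.375
grip_force: 0.0
```

```bash
python3 - <<'E'
from h import *
np.set_printoptions(precision=1,suppress=True)
s=grab('scene');t=grab('top');st=ctrl.get_state();p=st['position'];print(p*1000,st['grip_width'])
R=cv2.Rodrigues(st['tool_rot'])[0]
print('tips pred',proj(s,np.float64([[0,b,0] for b in(-.024,0,.024)])@R.T+p))
print('body top pred',proj(t,np.float64([[a,b,-.08] for a in(-.0375,.0375) for b in(-.095,.095)])@R.T+p))
a=cv2.resize(s['pixels'][85:185,195:295],(400,400),interpolation=cv2.INTER_CUBIC)
b=cv2.resize(t['pixels'][160:260,350:450],(400,400),interpolation=cv2.INTER_CUBIC)
cv2.imwrite('pics/c5.png',np.hstack([a,b])[:,:,::-1])
E
```

```text
[ 538.4 -332.2  140.5] 0.46558095823416495
tips pred [[246.9 155.2]
 [240.2 152.5]
 [233.6 149.8]]
body top pred [[379.5 205.9]
 [438.9 213.6]
 [382.3 182.4]
 [441.5 190.1]]
```

View pics/c5.png

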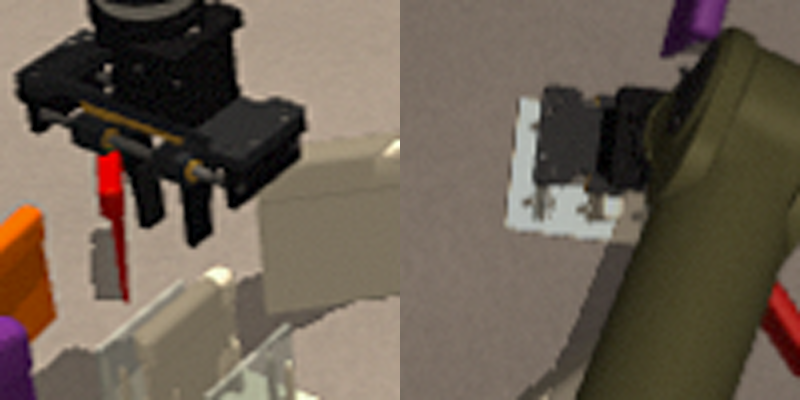

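The tips are at px (232.5,141) and (244,146), about 9 px above the prediction, while the top view agrees in xy. So the real tips are about 30 mm higher than reported. I'll go down to a reported z of about 62 mm.

Emit:
carry_out([
  [0,0,0,0,0,0,0.55],
  [0,0,0,0,0,-3,0.55],
  [0,0,0,0,0,-5,0.55],
  [0,0,0,0,0,-6,0.55],
  [0,0,0,0,0,-7,0.55],
  [0,0,0,0,0,-7.5,0.55],
  [0,0,0,0,0,-8,0.55],
  [0,0,0,0,0,-8,0.55],
])

```text
time: 4.6
position: [0.5392, -0.3326, 0.0619]
tool_rot: [3.134, -0.221, -0.0]
ft_force: [0.1, 0.2, -0.6]
grip_width: 0.552
grip_force: 0.0
```

Emit:
carry_out([
  [0,0,0,0,0,0,0.4],
  [0,0,0,0,0,0,0.3],
  [0,0,0,0,0,0,0.2],
  [0,0,0,0,0,0,0.1],
  [0,0,0,0,0,0,0],
  [0,0,0,0,0,0,0],
  [0,0,0,0,0,0,0],
  [0,0,0,0,0,0,0],
])

```text
time: 5.4
position: [0.5394, -0.3326, 0.0622]
tool_rot: [3.134, -0.221, 0.0]
ft_force: [0.2, -0.1, 1.9]
grip_width: 0.222
grip_force: 40.0
```

The handle is gripped at 19 mm. Next I lift and carry it to the tray.

Emit:
carry_out([
  [0,0,0,0,0,1,0],
  [0,0,0,0,0,3,0],
  [0,0,0,0,0,6,0],
  [0,0,0,0,0,9,0],
  [0,0,0,0,0,12,0],
  [0,0,0,0,0,13,0],
  [0,0,2,1,3,13,0],
  [0,0,4,2,6,13,0],
  [0,0,6,3,10,13,0],
  [0,0,8,4,14,13,0],
  [0,0,10,5,18,13,0],
  [0,0,12.2,6,22,13,0],
])

```text
time: 6.6
position: [0.5989, -0.1111, 0.1911]
tool_rot: [-3.139, -0.115, 0.002]
ft_force: [-0.1, 0.2, -0.7]
grip_width: 0.223
grip_force: 40.0
```

Emit:
carry_out([
  [0,0,0,0,4,0,0],
  [0,0,0,0,7,0,0],
  [0,0,0,0,9,0,0],
  [0,0,0,0,9.3,0,0],
  [0,0,0,0,9.3,-3,0],
  [0,0,0,0,9.3,-5,0],
  [0,0,0,0,9.3,-7,0],
  [0,0,0,0,9.3,-7,0],
])

```text
time: 7.4
position: [0.5964, -0.0218, 0.1182]
tool_rot: [3.139, 0.11, -0.011]
ft_force: [-0.1, -0.4, -1.4]
grip_width: 0.224
grip_force: 40.0
```

```bash
python3 - <<'E'
from h import *
s=grab('scene');t=grab('top');st=ctrl.get_state();print(st['position'],st['tool_rot'],st['grip_width'])
a=cv2.resize(s['pixels'][140:270,300:430],(480,480),interpolation=cv2.INTER_CUBIC)
b=cv2.resize(t['pixels'][150:250,245:345],(320,320),interpolation=cv2.INTER_CUBIC)
cv2.imwrite('pics/c6.png',np.hstack([a,np.vstack([b,np.zeros((160,320,3),np.uint8)])])[:,:,::-1])
E
```

```text
[ 0.59902796 -0.0210131   0.12177892] [ 3.13925251e+00  1.10332204e-01 -1.58430199e-03] 0.23053575046114091
```

View pics/c6.png

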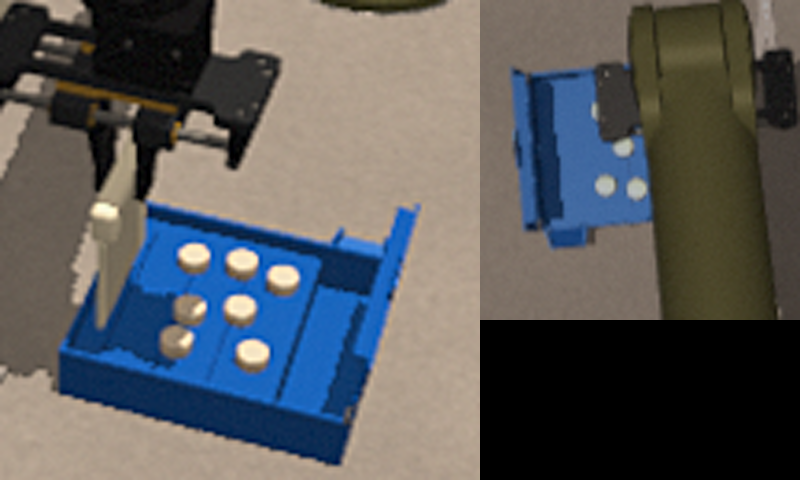

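The picture shows the blade hanging upright over the platform's right side, behind all seven tablets. Now I lower it slowly.

Emit:
carry_out([
  [0,0,0,0,0,-1,0],
  [0,0,0,0,0,-2,0],
  [0,0,0,0,0,-2.6,0],
  [0,0,0,0,0,-3,0],
  [0,0,0,0,0,-3,0],
])

```text
time: 8.0
position: [0.5987, -0.0196, 0.0912]
tool_rot: [-3.139, -0.113, 0.002]
ft_force: [-0.4, -0.3, -0.4]
grip_width: 0.227
grip_force: 40.0
```

Emit:
carry_out([
  [0,0,0,0,0,-0.2,0],
  [0,0,0,0,0,-0.2,0],
])

```text
time: 8.2
position: [0.5993, -0.0196, 0.09]
tool_rot: [3.139, 0.113, 0.0]
ft_force: [-0.1, 0.1, -1.1]
grip_width: 0.22
grip_force: 40.0
```

Emit:
carry_out([
  [0,0,0,0,0,-0.2,0],
  [0,0,0,0,0,-0.2,0],
])

```text
time: 8.4
position: [0.5992, -0.0196, 0.0879]
tool_rot: [3.139, 0.113, -0.0]
ft_force: [-0.2, -0.3, 0.0]
grip_width: 0.226
grip_force: 40.0
```

Emit:
carry_out([
  [0,0,0,-0.1,1.2,0,0],
  [0,0,0,-0.2,2.4,0,0],
  [0,0,0,-0.3,3.6,0,0],
  [0,0,0,-0.4,4.8,0,0],
  [0,0,0,-0.4,6.0,0,0],
  [0,0,0,-0.5,7.2,0,0],
  [0,0,0,-0.6,8.4,0,0],
  [0,0,0,-0.7,9.6,0,0],
  [0,0,0,-0.8,10.8,0,0],
  [0,0,0,-0.9,12.0,0,0],
  [0,0,0,-1.0,13.0,0,0],
  [0,0,0,-1.0,13.7,0,0],
])

```text
time: 9.6
position: [0.5889, 0.1189, 0.088]
tool_rot: [-3.139, -0.115, 0.0]
ft_force: [-0.5, 0.5, -1.2]
grip_width: 0.225
grip_force: 40.0
```

Emit:
carry_out([
  [0,0,0,0,0.2,0,0],
  [0,0,0,0,0.2,0,0],
  [0,0,0,0,0,2,0],
  [0,0,0,0,0,5,0],
  [0,0,0,0.2,-4,5,0],
  [0,0,0,0.4,-8,5,0],
  [0,0,0,0.8,-12,5,0],
  [0,0,0,1.0,-14,5,0],
  [0,0,0,1.0,-14,5,0],
])

```text
time: 10.5
position: [0.5992, -0.0291, 0.1377]
tool_rot: [3.137, 0.099, -0.001]
ft_force: [-1.0, -0.5, -0.2]
grip_width: 0.225
grip_force: 40.0
```

```bash
cat > tabs.py <<'E'
from h import *
import sys
d=np.load('tray.npz');th=float(d['th']);o=d['o'];R=np.array([[np.cos(th),-np.sin(th)],[np.sin(th),np.cos(th)]])
for n in('scene','top'):
    s=grab(n,f'{n}_{sys.argv[1]}.png')
    m=cv2.inRange(s['pixels'],(130,125,100),(255,255,255));k,l,st,c=cv2.connectedComponentsWithStats(m)
    for i in range(1,k):
        if st[i][4]>6:
            q=[R.T@(onz(s,c[i],z)[0,:2]-o) for z in(.044,.016)]
            if max(abs(q[0]))<.13: print(n,c[i].round(),st[i][4],'plat',(q[0]*1000).round(),'trough',(q[1]*1000).round())
print(ctrl.get_state()['position'],ctrl.get_state()['time'])
E
python3 tabs.py 1
```

```text
scene [363. 218.] 113601 plat [-13.   1.] trough [-42.  -4.]
scene [320. 211.] 99 plat [  -2. -121.] trough [ -30. -131.]
scene [352. 208.] 44 plat [-41. -39.] trough [-70. -46.]
scene [365. 210.] 46 plat [-47.  -3.] trough [-76.  -8.]
scene [376. 214.] 47 plat [-40.  31.] trough [-69.  26.]
scene [390. 228.] 33 plat [-1. 79.] trough [-28.  76.]
scene [384. 236.] 54 plat [32. 71.] trough [ 5. 67.]
scene [387. 244.] 27 plat [59. 85.] trough [33. 82.]
scene [381. 248.] 28 plat [76. 72.] trough [51. 69.]
top [271. 180.] 13 plat [56. 68.] trough [59. 71.]
top [269. 186.] 13 plat [35. 79.] trough [38. 82.]
top [273. 195.] 26 plat [ 3. 66.] trough [ 5. 69.]
top [271. 204.] 14 plat [-28.  75.] trough [-26.  78.]
top [284. 208.] 31 plat [-44.  32.] trough [-43.  34.]
top [294. 208.] 32 plat [-51.  -3.] trough [-49.  -2.]
[ 0.59910057 -0.02286532  0.13787931] 10.6
```

Four tablets are in the trough and three remain at tray x of about −45 mm. Next is the second sweep.

Emit:
carry_out([
  [0,0,0,-3,-0.2,0,0],
  [0,0,0,-5.5,-0.4,0,0],
  [0,0,0,-5.5,-0.4,0,0],
  [0,0,0,-5.5,-0.4,-3,0],
  [0,0,0,-5.5,-0.4,-4.5,0],
  [0,0,0,-5.5,-0.4,-5,0],
  [0,0,0,-5.5,-0.4,-5,0],
])

```text
time: 11.3
position: [0.5442, -0.0257, 0.0876]
tool_rot: [-3.139, -0.115, 0.002]
ft_force: [-1.4, 0.0, -0.1]
grip_width: 0.229
grip_force: 40.0
```

Emit:
carry_out([
  [0,0,0,-0.1,1.2,0,0],
  [0,0,0,-0.2,2.4,0,0],
  [0,0,0,-0.3,3.6,0,0],
  [0,0,0,-0.4,4.8,0,0],
  [0,0,0,-0.4,6.0,0,0],
  [0,0,0,-0.5,7.2,0,0],
  [0,0,0,-0.6,8.4,0,0],
  [0,0,0,-0.7,9.6,0,0],
  [0,0,0,-0.8,10.8,0,0],
  [0,0,0,-0.9,12.0,0,0],
  [0,0,0,-1.0,13.2,0,0],
  [0,0,0,-1.0,14.0,0,0],
])

```text
time: 12.5
position: [0.534, 0.115, 0.088]
tool_rot: [-3.139, -0.115, 0.0]
ft_force: [0.6, -0.3, -0.6]
grip_width: 0.226
grip_force: 40.0
```

Emit:
carry_out([
  [0,0,0,0,0.2,0,0],
  [0,0,0,0,0.2,0,0],
  [0,0,0,0,0,2,0],
  [0,0,0,0,0,5,0],
  [0,0,0,0.2,-4,7,0],
  [0,0,0,0.4,-8,9,0],
  [0,0,0,0.8,-12,10,0],
  [0,0,0,1.0,-16,10,0],
  [0,0,0,1.0,-18,10,0],
  [0,0,0,1.0,-18,10,0],
])

```text
time: 13.5
position: [0.5437, -0.0724, 0.1878]
tool_rot: [3.138, 0.099, -0.001]
ft_force: [1.6, -0.3, -0.4]
grip_width: 0.23
grip_force: 40.0
```

```bash
python3 tabs.py 2
```

```text
scene [364. 219.] 114162 plat [-12.   3.] trough [-40.  -3.]
scene [388. 216.] 29 plat [-45.  63.] trough [-74.  59.]
scene [392. 225.] 44 plat [-16.  83.] trough [-44.  79.]
scene [384. 236.] 54 plat [32. 71.] trough [ 5. 67.]
scene [387. 244.] 27 plat [59. 85.] trough [33. 82.]
scene [381. 248.] 28 plat [76. 72.] trough [51. 69.]
top [271. 180.] 13 plat [56. 68.] trough [59. 71.]
top [269. 186.] 12 plat [35. 79.] trough [38. 82.]
top [273. 195.] 25 plat [ 3. 66.] trough [ 5. 69.]
top [271. 210.] 33 plat [-48.  78.] trough [-47.  81.]
top [276. 216.] 13 plat [-72.  60.] trough [-71.  62.]
[ 0.54404276 -0.0667583   0.18783136] 13.6
```

```bash
python3 - <<'E'
import cv2,numpy as np
s=cv2.imread('pics/scene_2.png');t=cv2.imread('pics/top_2.png')
a=cv2.resize(s[185:265,330:410],(400,400),interpolation=cv2.INTER_CUBIC);b=cv2.resize(t[165:235,250:320],(400,400),interpolation=cv2.INTER_CUBIC)
cv2.imwrite('pics/c7.png',np.clip(np.hstack([a,b])*1.3,0,255).astype(np.uint8))
E
```

```text
(no output)
```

View pics/c7.png

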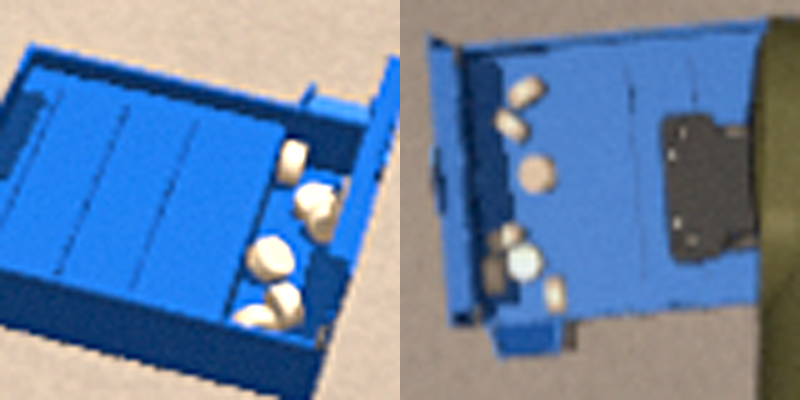

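All seven tablets are in the trough: in the top view (525,92), (512,123), (537,173), (510,235), (495,272), (523,262), (555,292). The platform is empty. Next I return the scraper.

Emit:
carry_out([
  [0,0,-2,0,-3,0,0],
  [0,0,-4,-0.1,-7,0,0],
  [0,0,-6,-0.2,-11,0,0],
  [0,0,-8,-0.3,-15,0,0],
  [0,0,-10,-0.4,-19,0,0],
  [0,0,-12.2,-0.45,-22.5,0,0],
  [0,0,-12.2,-0.45,-25,0,0],
  [0,0,-12.2,-0.45,-26.5,0,0],
  [0,0,-12.2,-0.45,-26.6,0,0],
  [0,0,-12.2,-0.45,-26.6,0,0],
  [0,0,-12.2,-0.45,-26.6,-3,0],
  [0,0,-12.2,-0.45,-26.6,-3,0],
])

```text
time: 14.8
position: [0.5383, -0.3286, 0.1545]
tool_rot: [-3.13, 0.216, 0.009]
ft_force: [-0.2, 0.3, -1.7]
grip_width: 0.229
grip_force: 40.0
```

```bash
python3 - <<'E'
from h import *
s=grab('scene');t=grab('top');st=ctrl.get_state();print(st['position'],st['tool_rot'])
a=cv2.resize(s['pixels'][110:210,200:300],(600,600),interpolation=cv2.INTER_CUBIC);cv2.imwrite('pics/c8.png',a[:,:,::-1])
E
```

```text
[ 0.53991452 -0.33046262  0.15788793] [-3.13279344e+00  2.17348949e-01  1.89837880e-03]
```

Emit:
carry_out([
  [0,0,0,0,0,0,0],
  [0,0,0,0,0,-2,0],
  [0,0,0,0,0,-3.5,0],
  [0,0,0,0,0,-3.5,0],
  [0,0,0,0,0,-3.5,0],
])

```text
time: 15.4
position: [0.5398, -0.3325, 0.1231]
tool_rot: [-3.134, 0.221, 0.0]
ft_force: [-0.2, -0.5, -0.5]
grip_width: 0.229
grip_force: 40.0
```

Emit:
carry_out([
  [0,0,0,0,0,-0.7,0],
  [0,0,0,0,0,-1.4,0],
  [0,0,0,0,0,-2,0],
  [0,0,0,0,0,-2.5,0],
  [0,0,0,0,0,-2.5,0],
])

```text
time: 15.9
position: [0.5391, -0.3323, 0.0968]
tool_rot: [-3.133, 0.221, 0.003]
ft_force: [0.5, 0.4, -0.5]
grip_width: 0.225
grip_force: 40.0
```

Emit:
carry_out([
  [0,0,0,0,0,-1,0],
  [0,0,0,0,0,-2,0],
  [0,0,0,0,0,-2.8,0],
  [0,0,0,0,0,-3.4,0],
  [0,0,0,0,0,-3.5,0],
  [0,0,0,0,0,-3.5,0],
])

```text
time: 16.5
position: [0.5397, -0.3326, 0.0627]
tool_rot: [-3.134, 0.221, 0.0]
ft_force: [1.1, 0.7, -0.8]
grip_width: 0.227
grip_force: 40.0
```

The scraper is in the slot with no contact force. I release it and retreat up.

Emit:
carry_out([
  [0,0,0,0,0,0,0.35],
  [0,0,0,0,0,0,0.55],
  [0,0,0,0,0,0,0.55],
  [0,0,0,0,0,0,0.55],
  [0,0,0,0,0,3,0.55],
  [0,0,0,0,0,7,0.55],
  [0,0,0,0,0,11,0.5],
  [0,0,0,0,0,14,0.4],
  [0,0,0,0,0,15,0.2],
  [0,0,2,0.2,4,15,0],
  [0,0,4,0.4,8,15,0],
  [0,0,6,0.6,12,15,0],
])

```text
time: 17.7
position: [0.5451, -0.2112, 0.2118]
tool_rot: [-3.14, 0.056, 0.002]
ft_force: [1.3, 0.3, 0.1]
grip_width: 0.133
grip_force: 0.0
```

Emit:
carry_out([
  [0,0,2,0.1,4.5,0,0],
  [0,0,4,0.2,9,0,0],
  [0,0,6,0.3,13.5,0,0],
  [0,0,6,0.4,18,0,0],
  [0,0,6,0.5,22.5,0,0],
  [0,0,6,0.6,27,0,0],
  [0,0,6,0.7,31.5,0,0],
  [0,0,6,0.8,36,0,0],
  [0,0,6,0.9,40.5,0,0],
  [0,0,6,0.9,44,0,0],
  [0,0,6,0.9,44,0,0],
  [0,0,6,0.9,44,0,0],
])

```text
time: 18.9
position: [0.5539, 0.2281, 0.2117]
tool_rot: [3.139, 0.111, -0.003]
ft_force: [1.0, -1.0, 0.5]
grip_width: 0.003
grip_force: 0.0
```

```bash
python3 - <<'E'
from h import *
s=grab('scene');t=grab('top');st=ctrl.get_state();print(st['position'],st['tool_rot'],st['grip_width'])
a=cv2.resize(s['pixels'][110:210,200:300],(400,400),interpolation=cv2.INTER_CUBIC)
b=cv2.resize(s['pixels'][100:260,320:480],(400,400),interpolation=cv2.INTER_CUBIC);cv2.imwrite('pics/c9.png',np.hstack([a,b])[:,:,::-1])
E
```

```text
[0.55491291 0.22557769 0.2121343 ] [ 3.13840507e+00  1.04326301e-01 -1.65900098e-03] 0.00227041425093796
```

View pics/c9.png

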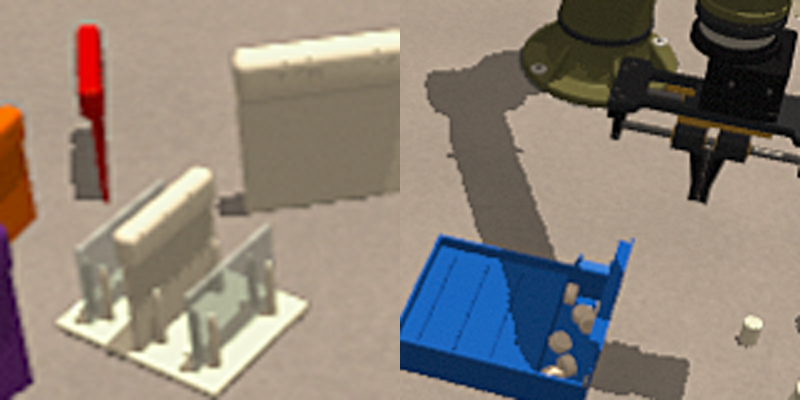

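The scraper is standing in its slot, and the closed fingers are left of the open cover, clear of the canister. Next I lower them.

Emit:
carry_out([
  [0,0,0,0,0,-4,0],
  [0,0,0,0,0,-8,0],
  [0,0,0,0,0,-11,0],
  [0,0,0,0,0,-14,0],
  [0,0,0,0,0,-15.7,0],
  [0,0,0,0,0,-15.7,0],
  [0,0,0,0,0,-15.7,0],
])

```text
time: 19.7
position: [0.5553, 0.226, 0.0563]
tool_rot: [3.139, 0.104, 0.0]
ft_force: [0.5, 0.3, 1.6]
grip_width: 0.008
grip_force: 0.0
```

Emit:
carry_out([
  [0,0,0,0.1,-1,0,0],
  [0,0,0,0.1,-2,0,0],
  [0,0,0,0.2,-3,0,0],
  [0,0,0,0.3,-4,0,0],
  [0,0,0,0.4,-5,0,0],
  [0,0,0,0.4,-6,0,0],
  [0,0,0,0.5,-7,0,0],
  [0,0,0,0.5,-7,0,0],
])

```text
time: 20.5
position: [0.5599, 0.1549, 0.0558]
tool_rot: [3.138, 0.103, -0.001]
ft_force: [-0.2, -0.5, -0.2]
grip_width: 0.005
grip_force: 0.0
```

```bash
cat > cov.py <<'E'
from h import *
import sys
d=np.load('tray.npz');th=float(d['th']);o=d['o'];R=np.array([[np.cos(th),-np.sin(th)],[np.sin(th),np.cos(th)]])
st=ctrl.get_state();print('TCP tray',R.T@(st['position'][:2]-o),st['position'][2],'F',st['ft_force'],st['time'])
s=grab('scene',sys.argv[1])
hsv=cv2.cvtColor(s['pixels'],cv2.COLOR_RGB2HSV);m=cv2.inRange(hsv,(100,120,40),(125,255,255))
# predicted +x end of cover free edge for angles, vs blue there
for q in np.arange(0,2.0,.1):
    def P(x,r):
        y=.106-r*np.cos(q)+.0*np.sin(q);z=.048+r*np.sin(q);w=R@[x,y]+o;return [w[0],w[1],z]
    u=proj(s,[P(.085,r) for r in(.02,.03,.04,.05,.055)]+[P(.085,.062)]).round().astype(int)
    print(round(q,1),[int(m[v[1],v[0]]>0) for v in u],end=' ')
E
python3 cov.py sa.png
```

```text
TCP tray [0.00015444 0.10175294] 0.05577472971885481 F [-0.21928406 -0.48816982 -0.15517086] 20.5
0.0 [0, 0, 0, 1, 1, 1] 0.1 [0, 0, 0, 1, 1, 1] 0.2 [0, 0, 1, 1, 1, 1] 0.3 [0, 0, 1, 1, 1, 1] 0.4 [0, 0, 1, 1, 1, 1] 0.5 [0, 0, 1, 1, 1, 1] 0.6 [0, 0, 1, 1, 1, 1] 0.7 [0, 0, 1, 1, 1, 1] 0.8 [0, 0, 1, 0, 0, 1] 0.9 [0, 0, 0, 0, 0, 0] 1.0 [0, 0, 0, 0, 0, 0] 1.1 [0, 0, 0, 0, 0, 1] 1.2 [1, 0, 1, 1, 0, 1] 1.3 [1, 1, 1, 1, 1, 1] 1.4 [1, 1, 1, 1, 1, 1] 1.5 [1, 1, 1, 1, 1, 1] 1.6 [1, 1, 1, 1, 1, 1] 1.7 [1, 1, 1, 1, 1, 1] 1.8 [1, 1, 1, 0, 0, 0] 1.9 [1, 0, 0, 0, 0, 0]
```

Emit:
carry_out([
  [0,0,0,0.1,-0.6,0,0],
  [0,0,0,0.1,-1.2,-0.3,0],
  [0,0,0,0.1,-1.7,-0.8,0],
  [0,0,0,0.2,-2.2,-1.4,0],
  [0,0,0,0.2,-2.5,-2.0,0],
  [0,0,0,0.2,-2.7,-2.5,0],
  [0,0,0,0.2,-2.7,-2.7,0],
  [0,0,0,0.2,-2.7,-2.7,0],
])

```text
time: 21.35
position: [0.5613, 0.1305, 0.0284]
tool_rot: [3.14, 0.108, -0.002]
ft_force: [-0.5, -1.0, -0.4]
grip_width: 0.005
grip_force: 0.0
```

```bash
python3 cov.py sb.png
```

```text
TCP tray [-0.00028914  0.07726464] 0.028400908609642783 F [-0.52161201 -0.99091075 -0.37673404] 21.35
0.0 [0, 0, 0, 1, 1, 1] 0.1 [0, 0, 0, 1, 1, 1] 0.2 [1, 0, 1, 1, 1, 1] 0.3 [1, 1, 1, 1, 1, 1] 0.4 [1, 1, 1, 1, 1, 1] 0.5 [1, 1, 1, 1, 1, 1] 0.6 [1, 1, 1, 1, 1, 1] 0.7 [1, 1, 1, 1, 1, 1] 0.8 [1, 1, 1, 1, 1, 1] 0.9 [1, 1, 1, 1, 1, 1] 1.0 [1, 1, 1, 1, 1, 1] 1.1 [1, 1, 1, 1, 1, 1] 1.2 [1, 1, 1, 1, 1, 1] 1.3 [1, 1, 1, 1, 1, 1] 1.4 [1, 1, 1, 1, 1, 1] 1.5 [1, 1, 1, 1, 1, 1] 1.6 [1, 1, 1, 1, 1, 1] 1.7 [1, 1, 1, 1, 1, 1] 1.8 [1, 1, 1, 0, 0, 0] 1.9 [1, 0, 0, 0, 0, 0]
```

```bash
cat > hull.py <<'E'
from h import *
import sys
d=np.load('tray.npz');th=float(d['th']);o=d['o'];R=np.array([[np.cos(th),-np.sin(th)],[np.sin(th),np.cos(th)]])
def P(x,y,z): w=R@[x,y]+o;return [w[0],w[1],z]
for f in sys.argv[1:]:
    m=cv2.inRange(cv2.cvtColor(cv2.imread('pics/'+f),cv2.COLOR_BGR2HSV),(100,120,30),(125,255,255));m[:,:300]=0;m[:,430:]=0
    n,l,s,c=cv2.connectedComponentsWithStats(m);k=1+s[1:,4].argmax()
    h=cv2.convexHull(max(cv2.findContours((l==k).astype(np.uint8),0,2)[0],key=len));h=cv2.approxPolyDP(h,2,True)
    print(f,s[k][4],h[:,0].tolist())
s=grab('scene')
for q in(0,.3,.6,.9,1.2,1.5,1.8): print(q,proj(s,[P(x,.106-.057*np.cos(q)+.003*np.sin(q),.048+.057*np.sin(q)+.003*np.cos(q)) for x in(.088,-.088)]).round().tolist())
print('rim',proj(s,[P(x,y,.046) for x in(.088,-.088) for y in (-.106,.106)]).round().tolist())
p=ctrl.get_state()['position'];print('tip',proj(s,[p,p+[0,0,.03]]).round())
px=cv2.imread('pics/'+sys.argv[-1]);g=px.max(2)
for r in range(185,240,4): print(r,''.join('#' if g[r,c]<45 else 'b' if m[r,c] else '.' for c in range(360,415)))
E
python3 hull.py scene_2.png sa.png sb.png
```

```text
scene_2.png 4244 [[336, 194], [413, 196], [391, 265], [316, 245], [316, 234]]
sa.png 4170 [[336, 194], [407, 208], [391, 265], [316, 245], [316, 234]]
sb.png 4110 [[336, 193], [407, 212], [391, 265], [316, 245], [316, 234]]
0 [[371.0, 247.0], [387.0, 203.0]]
0.3 [[373.0, 243.0], [389.0, 199.0]]
0.6 [[377.0, 239.0], [392.0, 196.0]]
0.9 [[382.0, 237.0], [397.0, 193.0]]
1.2 [[388.0, 237.0], [403.0, 193.0]]
1.5 [[395.0, 238.0], [409.0, 193.0]]
1.8 [[401.0, 240.0], [415.0, 195.0]]
rim [[314.0, 233.0], [393.0, 254.0], [335.0, 192.0], [406.0, 209.0]]
tip [[389. 232.]
 [390. 224.]]
185 ###########........####################################
189 #########........###.......############################
193 ###################....################################
197 ###.................###################################
201 ##..................###..............#################.
205 bbbbbbbbbbbbbbbbb.###########..bbb#########...........#
209 bbbbbbbbbbbbbbbbbbbbb######################...b........
213 bbbbbbbbbbbbbbbbbbbbbbbbbb#################bbbbb......#
217 bbbbbbbbbbbbbbbbbbbbbbbbbbb########bbbbbbbbbbb.........
221 bbbbbbbbbbbbbbbbbbbbbbbbbbb#######bbbbbbbbbbb..........
225 bbbbbbbbbbbbbbbbbbbbbbbbbbbbbb###bbbbbbbbbbb...........
229 bbbbbbbbbbbbbbbbbbbbbbbbbbbbbbbbbbbbbbbbbb.............
233 bbbbbbbbbbbbbbbbbbbbbbbbbbbbbbbbbbbbbbbbb..............
237 bbbbbbbbbbbbbbbbbbbbbbbbbbbbbbbbbbbbbbbb...............
```

The cover has folded in and the tip rests on its outer face at about px (391,226). I press down gradually.

Emit:
carry_out([
  [0,0,0,0,0,-0.2,0],
  [0,0,0,0,0,-0.4,0],
  [0,0,0,0,0,-0.4,0],
])

```text
time: 21.75
position: [0.5617, 0.1304, 0.0248]
tool_rot: [3.14, 0.108, -0.0]
ft_force: [-0.3, -0.9, -0.0]
grip_width: 0.004
grip_force: 0.0
```

Emit:
carry_out([
  [0,0,0,0,0,-0.2,0],
  [0,0,0,0,0,-0.4,0],
  [0,0,0,0,0,-0.4,0],
])

```text
time: 22.05
position: [0.5615, 0.1303, 0.0206]
tool_rot: [3.14, 0.107, -0.001]
ft_force: [0.5, 0.6, -0.4]
grip_width: 0.008
grip_force: 0.0
```

Emit:
carry_out([
  [0,0,0,0,0,-0.2,0],
  [0,0,0,0,0,-0.2,0],
])

```text
time: 22.25
position: [0.5616, 0.1304, 0.0187]
tool_rot: [3.14, 0.107, -0.001]
ft_force: [0.5, -0.0, -0.5]
grip_width: 0.006
grip_force: 0.0
```

Emit:
carry_out([
  [0,0,0,0,0,-0.2,0],
  [0,0,0,0,0,-0.2,0],
])

```text
time: 22.45
position: [0.5616, 0.1304, 0.0167]
tool_rot: [3.14, 0.107, -0.0]
ft_force: [-0.8, -0.2, 0.5]
grip_width: 0.003
grip_force: 0.0
```

```bash
python3 -c "
from h import *
grab('scene','sc.png')"; python3 hull.py sb.png sc.png | tail -16
```

```text
tip [[388. 235.]
 [389. 227.]]
185 ##################..........###########################
189 ##########...........##################################
193 ########...........###...##############################
197 ####################..#################################
201 ##bbbbb..............#################################.
205 bbbb............bb#######.............###############..
209 bbbbbbbbbbbbbbbbb.##########....b############bb........
213 bbbbbbbbbbbbbbbbbbbbbbb####################............
217 bbbbbbbbbbbbbbbbbbbbbbbbbb##########bbbb##bbbb.........
221 bbbbbbbbbbbbbbbbbbbbbbbbbbb#######bbbbbbbbbbb..........
225 bbbbbbbbbbbbbbbbbbbbbbbbbb#######bbbbbbbbbbb...........
229 bbbbbbbbbbbbbbbbbbbbbbbbbbbbbbbbbbbbbbbbbb.............
233 bbbbbbbbbbbbbbbbbbbbbbbbbbbbbbbbbbbbbbbbb..............
237 bbbbbbbbbbbbbbbbbbbbbbbbbbbbbbbbbbbbbbbb...............
```

```bash
python3 tabs.py 3; python3 - <<'E'
import cv2,numpy as np
px=cv2.imread('pics/scene_3.png').astype(int);h=cv2.cvtColor(px.astype(np.uint8),cv2.COLOR_BGR2HSV)
for r in range(210,268,3): print(r,''.join('w' if (h[r,c,1]<110 and px[r,c].max()>125) else '.' if not 95<h[r,c,0]<130 else '0123456789'[min(9,h[r,c,2]//26)] for c in range(350,412)))
E
```

```text
scene [360. 215.] 115628 plat [-23. -10.] trough [-51. -16.]
scene [375. 194.] 24 plat [-124.    6.] trough [-155.    1.]
scene [372. 200.] 28 plat [-93.   5.] trough [-123.   -0.]
scene [413. 212.] 59 plat [-84. 126.] trough [-114.  124.]
[0.56168952 0.13044221 0.01694516] 22.65
210 4443344444444444443344434672.......................1..367wwwww
213 43344444444444443344444443457666411............0.0......wwwwww
216 334444444444444334444444444467776443.......0........14775.....
219 3444444444444433444444444444344543431........24556776776wwwwww
222 4444444444444334444444444443444444442....0..24443344454.wwwwww
225 4444444444443344444444444444444444430.....024444444443.wwwwwww
228 4444444444433444444444443334443444433322..24444444443.wwwwwwww
231 4444444443344444444444444444444444444444444444444443.wwwwwwwww
234 444444443344444444444444444563333444444444444444443.wwwwwwwwww
237 444444433444443344444444445777777777665333333333343..........w
240 66666766777777777777777665777777777777777777777776............
243 5677777777777777777777776777777777777777777777775.............
246 333222233445577777777765777777777777777777777776.............w
249 33333333333333232223344443333445667777777777766..............w
252 33333333333333333333333333333333333333445566ww.w............ww
255 222233233333333333333333333333333333333323222.wwwwwwww.....www
258 wwwwwwwwwww222223333333333333333333333333333.wwwwwwwwwwwwwwwww
261 wwwwwwwwwwwwwwwwwwwwwww222223233333333333334wwwwwwwwwwwwwwwwww
264 wwwwwwwwwwwwwwwwwwwwwwwwwwwwwwwwww.3222332.wwwwwwwwwwwwwwwwwww
267 wwwwwwwwwwwwwwwwwwwwwwwwwwwwwwwwwwwwwwwwwwwwwwwwwwwwwwwwwwwwww
```

No tablet is visible any more, and the cover's edge is near (373,246), almost shut. I keep pressing until force shows.

Emit:
carry_out([
  [0,0,0,0,0,-0.2,0],
  [0,0,0,0,0,-0.2,0],
])

```text
time: 22.85
position: [0.5617, 0.1303, 0.0148]
tool_rot: [3.14, 0.107, -0.0]
ft_force: [-0.4, -0.3, -0.6]
grip_width: 0.002
grip_force: 0.0
```

Emit:
carry_out([
  [0,0,0,0,0,-0.2,0],
  [0,0,0,0,0,-0.2,0],
])

```text
time: 23.05
position: [0.5619, 0.1304, 0.0138]
tool_rot: [3.139, 0.107, 0.0]
ft_force: [-2.3, -1.1, 4.8]
grip_width: 0.007
grip_force: 3.0
```

Emit:
carry_out([
  [0,0,0,0,0,-0.2,0],
  [0,0,0,0,0,-0.2,0],
])

```text
time: 23.25
position: [0.562, 0.1304, 0.0137]
tool_rot: [3.138, 0.107, 0.0]
ft_force: [-5.8, -1.6, 17.6]
grip_width: 0.002
grip_force: 8.7
```

Contact is firm, at 17.6 N. To check it is flat, I press again closer to the free edge and compare the height.

Emit:
carry_out([
  [0,0,0,0,0,1.5,0],
  [0,0,0,0.1,-1.4,1.5,0],
  [0,0,0,0.1,-1.4,1.5,0],
  [0,0,0,0.1,-1.4,0.7,0],
  [0,0,0,0.1,-1.4,0.3,0],
  [0,0,0,0.1,-1.4,0.2,0],
  [0,0,0,0.1,-1.4,0.2,0],
])

```text
time: 23.95
position: [0.5621, 0.1158, 0.0137]
tool_rot: [3.138, 0.107, -0.003]
ft_force: [-3.8, -3.4, 12.2]
grip_width: 0.007
grip_force: 6.3
```

Emit:
carry_out([
  [0,0,0,0,0,-0.1,0],
  [0,0,0,0,0,-0.2,0],
  [0,0,0,0,0,-0.2,0],
])

```text
time: 24.25
position: [0.5623, 0.1158, 0.0135]
tool_rot: [3.137, 0.107, -0.002]
ft_force: [-9.7, -4.0, 23.9]
grip_width: 0.006
grip_force: 11.9
```

The height is the same at both points, so the cover is flat and shut. I retreat upward and check by numbers.

Emit:
carry_out([
  [0,0,0,0,0,2,0],
  [0,0,0,0,0,6,0],
  [0,0,0,0,0,10,0],
  [0,0,0,0,0,15,0],
  [0,0,0,0,0,18,0],
  [0,0,0,0,0,18,0],
  [0,0,0,0,0,18,0],
])

```text
time: 24.95
position: [0.5626, 0.1166, 0.1905]
tool_rot: [3.14, 0.108, -0.0]
ft_force: [-0.3, -0.2, 0.2]
grip_width: 0.006
grip_force: 0.0
```

```bash
python3 tabs.py 4; python3 hull.py scene_4.png | head -1; python3 - <<'E'
import cv2,numpy as np
a=cv2.imread('pics/scene0.png').astype(int);b=cv2.imread('pics/scene_4.png').astype(int)
d=(abs(a-b).max(2)>60).astype(np.uint8);n,l,s,c=cv2.connectedComponentsWithStats(d)
print([(s[i].tolist()) for i in range(1,n) if s[i][4]>12])
px=b;h=cv2.cvtColor(px.astype(np.uint8),cv2.COLOR_BGR2HSV)
for r in range(200,268,4): print(r,''.join('w' if (h[r,c,1]<110 and px[r,c].max()>125) else '.' if not 95<h[r,c,0]<130 else '0123456789'[min(9,h[r,c,2]//26)] for c in range(350,412)))
E
```

```text
scene [361. 214.] 118613 plat [-26.  -8.] trough [-55. -14.]
[0.5615507  0.11619631 0.18877532] 25.05
scene_4.png 4480 [[336, 194], [404, 205], [407, 213], [391, 265], [316, 245], [316, 234]]
[[170, 0, 66, 75, 2204], [379, 0, 11, 48, 283], [395, 0, 8, 19, 129], [414, 0, 7, 3, 15], [426, 0, 5, 9, 15], [416, 7, 4, 15, 28], [405, 9, 10, 8, 53], [423, 28, 16, 36, 229], [383, 70, 5, 19, 67], [225, 111, 216, 91, 4664], [420, 110, 6, 11, 37], [389, 112, 19, 6, 29], [174, 119, 45, 16, 635], [381, 122, 41, 19, 307], [372, 126, 7, 4, 15], [405, 195, 9, 18, 83], [327, 199, 56, 50, 1525], [385, 207, 18, 13, 171], [381, 220, 16, 19, 183], [396, 222, 6, 14, 29], [387, 239, 13, 15, 111]]
200 332332233333466wwwwwwwwwwwwwwwwwwwwwwwwwwwwwwwwwwwwwwwwwwwwwww
204 44444444433564222222222233445556wwwwwwwww5577wwwwwwwwwwwwwwwww
208 44443344444346777777777777766642222247777777777777777776wwwwww
212 4433444444443577766777777777777777667777777777777777777766wwww
216 334444444444446767777777777777777777777777777777777777766wwwww
220 3444444444444433334434555555444453333345567555677777777wwwwwww
224 444444444444334444444444444444444444444444444444444357wwwwwwww
228 44444444444334444444444443444444444444444444444443467wwwwwwwww
232 4444444443344444444444444444444444444444444444443466.wwwwwwwww
236 666665333333444444444444435777766555334444444443576wwwwwwwwwww
240 77777766777777777776654645777777777777777766533576wwwwwwwwwwww
244 344556777777777777777776677777777777777777777777wwwwwwwwwwwwww
248 33333332333222233455576455677777777777777777766wwwwwwwwwwwwwww
252 33333333333333333333333333322233333333455577ww.wwwwwwwwwwwwwww
256 www..2223333333333333333333333333333333323323wwwwwwwwwwwwwwwww
260 wwwwwwwwwwwwwwwwwww.222233223333333333333333wwwwwwwwwwwwwwwwww
264 wwwwwwwwwwwwwwwwwwwwwwwwwwwwwwwwww..223322.wwwwwwwwwwwwwwwwwww
```

```bash
python3 -c "
from bench import ctrl
print(ctrl.close_job())"
```

```text
the job is handed in; nothing more can be done
None
```

I handed the job in at about 25 s: all seven tablets were swept into the trough, the scraper is back in its rack slot, and the cover is pressed flat shut, with no bystander seen to move; no verdict came back.

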